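# Shut and lock the dry-food box

### The job

Shut the lid of the grey storage box fully; then lift the orange lock slide out from between the teal fins, drop it into the middle notch of the rail and let go. Take it again with the fingers turned a quarter turn, lift it out and seat it fully in the lock notch between the green guards, its nose over the tongue of the lid. Do not let the slide fall onto the counter, and leave the other loose things where they are.

Things in the scene. Friction and masses are not known exactly. Their poses are not given: they have to be found in the camera images.
- box: Grey storage box, fixed, 180 (x) x 260 (y) x 100 mm high; origin at the centre of its underside, z up, front to -x. A white rail 14 mm wide, 270 mm long, top at z = 100 mm, runs along y at box x = -125. Its three notches, 18 mm long (y) and 12 mm deep, lie at y = +80 (start), 0 (middle), -80 (lock).
- slide_centre (a point): Centre of the orange slide's grip block: 28 x 28 mm, 38 mm tall (19 mm above and below this point). Under it a 30 x 30 x 20 mm base rests on the rail. Keep fingertips less than 19 mm below this point: there the nose (12 mm wide) sticks out. Lift 14 mm to leave the rail, 72 mm to clear fins and guards.
- slide: The same loose orange slide, about 80 g; origin under its base (39 mm below slide_centre), z up, x towards its nose (to the box). Below the base hang a key (12 mm long in y, 10 mm deep) that drops into a notch with 3 mm play each way, and two skirts (14 mm deep) that straddle the rail with 3 mm play each side.
- slide_nose (a point): Tip of the slide's nose, 32 mm from its axis along its x, 16 mm above its origin.
- seat_start (a point): Where slide_centre lies when seated in the start notch (box -125, +80, 139 mm); the slide begins here. Teal fins, 5 mm thick, up to z = 156 mm, stand left and right of it, inner faces 22 mm off along y: pinch the slide only across the rail (fingers before and behind it, along box x).
- seat_middle (a point): Where slide_centre lies when seated in the middle notch (box -125, 0, 139 mm), free on all sides.
- seat_lock (a point): Where slide_centre lies when seated in the lock notch (box -125, -80, 139 mm). Green guards, up to z = 156 mm, 30 mm long in y, stand before and behind it, inner faces 22 mm off along x; the rear one is two posts with an 18 mm gap for the nose. Hold the slide only along the rail (fingers at its +y and -y sides).
- lid (a joint): Angle of the black lid (184 x 264 x 6 mm), rad: 0 is shut, growing as its front edge rises; starts at 0.45 to 0.9. Hinged at the box's far upper edge (box x = +92, z = 100 mm); the stiff hinge stays where left and about 2 N down at lid_press closes it. A tongue 14 mm wide on its front edge lies under the slide's nose when locked.
- lid_press (a point): Middle of the grey spot on the lid's upper face, 100 mm from the hinge line, half-way along the lid. With the lid shut it is at box x = -8, y = 0, z = 106 mm.
- snack_tub_mid (a point): Centre of a bystander, loose on the counter near the box: peach tub with an orange lid, 100 x 80 x 55 mm.
- cup_mid (a point): Centre of a bystander, loose on the counter near the box: teal open cup, 72 mm across, 80 mm tall.
- jar_mid (a point): Centre of a bystander, loose on the counter near the box: maroon jar with a pink cap, 72 mm across, 91 mm tall.
- spare_lid_mid (a point): Centre of a bystander, loose on the counter near the box: coral red spare lid lying flat, 80 x 110 x 8 mm.
- spoon_mid (a point): Centre of a bystander, loose on the counter near the box: black spoon lying flat.
There are look-alikes about, which are no part of the job. Leave any blue, pink or yellow look-alike of the slide alone.

How it is judged:
By the outcome, as a careful person would: the job done as asked, in the order asked, and still so for the second after the job is handed in, with the robot touching nothing.
It also fails if it takes over 58 s, if anything falls off the work surface, if the arm or the gripper's body presses on something with over 40 N, if the wrist force passes 120 N, or if a joint passes its speed limit or range.

### The arm

A 7-joint arm with a two-finger parallel gripper is mounted at the origin on the work surface. World frame = base frame: x ahead of the robot, y to its left, z up, the work surface at z = 0. Lengths are in m, angles in rad, forces in N, time in s.
With the tool pointing down it reaches from about 0.425 to 0.925 m from the base axis. Payload 6.8 kg.
Tool frame: the origin (TCP) lies at the very end of the fingers, on their centre line; the grasp point (between the pads) lies 19 mm behind it; z points along the fingers, y is the line along which they close (so a half turn about z gives the same grasp; the last joint's range is limited). The gripper opens to 85 mm and grips with 20 to 120 N. Pads are 22 mm wide; open, the fingers measure 114 mm over their backs; the gripper's body (76 mm by 85 mm) begins 54 mm behind the grasp point. The pads swing forward as they close: fully open they stand 13 mm farther back than shut.
Start: joints at [1.034, 0.477, 0.022, 1.555, -0.011, 1.109, -0.083], TCP at [0.281, -0.614, 0.231] pointing down, gripper open.
Joint ranges: [-2.96, 2.96], [-0.34, 2.1], [-1.41, 1.46], [0.24, 2.44], [-1.37, 4.51], [0.17, 1.92], [-2.96, 2.96]. Speed limits (rad/s): [2.39, 2.39, 3.14, 3.14, 3.14, 3.14, 3.14].

### API

Orientations are given as a rotation vector (axis times angle).
In Python, from bench import get_obs, viewer, r gives the robot as it stands. The module is installed in compiled form; this text tells all that it offers.
- The arm moves only by the tool play_rows, never from a script. Its argument "commands" is a list that holds one entry, the list of rows, each a list of 5 numbers: the gripper's target within -1 to 1 (shut at 1, half-way at 0, fully open at -1), then the shift along the tool's x, y, z scaled (see below), then the turn about the tool's z scaled (see below). A call has 1 to 12 rows; each row is the pose to reach, as a shift and turn from the pose commanded when the call began, along the tool's axes at that moment; what a row does not reach only later rows make up. The controller multiplies each number of a shift by 0.2 m and each number of a turn by pi/2 rad. A row lasts 1/12 s, in which the tool goes at most 41.7 mm and 7.16 degrees, less where a joint would pass 70% of its speed; a pose out of reach is approached as far as the arm can. A call with a number of a shift or a turn outside -1 to 1 is refused whole. A call with a gripper value outside its range is refused whole. The fingers move at their own pace and stop on an object; "grip_force" is the grip in N (left out, the last holds). Time passes only in rows, so rows that repeat a pose let the fingers close. It gives the time, the measured TCP pose, the force, the opening and the grip force at its end, in the units of the state.
- get_obs(): the state, without advancing time (a new reading comes with each control period).
- viewer.grab_frame(name): name is "side" or "top" or "wrist"; returns a dict with "pixels" (480x640x3 uint8, red, green, blue), "fovy" (degrees; the focal length in pixels is half the picture's height over the tangent of half this angle, whatever the lens; pixels are square), "cx", "cy" (the principal point, pixels), "world_to_cam" (4x4, takes a point from world to camera coordinates); the wrist camera has in their place "hand_eye" (4x4, takes a point from camera to tool coordinates, whose origin is the TCP and whose axes are the flange's). Camera axes: x right, y up, looking along -z (the intrinsics and any distortion apply to the point x, -y, -z); pixel columns grow to the right and rows downward; lengths in m; the calibration is good to about 2 mm. The wrist camera is an equidistant fisheye: a pixel r from the principal point sees the ray r / f radians off the axis. A picture is of the moment at which its call begins: read the wrist's pose just before it. There is no depth.
- r.hand_in(): hands the job in; it is judged then, once.
Trained networks look in a picture, given as the dict that the camera call returned (one of the last four; its "shot" number tells which), for a name from the list of things; names that differ only in an ending like _2 or _b are one class to them, and where a whole thing is asked for, a point or a joint stands for the part that bears it (a point fixed in the world has none). Each returns a list of dicts, best first, with "score" (0 to 1); they miss things now and then, are a little off and sometimes report something else, mostly with a low value. They report only what shows in the picture. A call takes as long as a camera call. They do not tell look-alikes from the thing itself.
- viewer.trace(picture, thing): "pixels" (480x640 bool, what is visible of it) and "rect" ([left, top, right, bottom] in pixels, round what is visible of it).
The state is a dict: "clock": time; "joints": joint angles; "qvel": joint speeds; "tau": joint torques, N m; "tcp_pos": TCP position; "orientation": TCP orientation; "contact_force": force on the tool from outside, world axes, zero at the start; "moment": the same for the moment, N m; "grip_width": finger opening in m; "gripper_force": force on a finger pad.
Only numpy, scipy, OpenCV 4.12 (cv2) and the standard library are available. Lean on these libraries where they do the work, as an engineer would, in place of code of your own. Each camera call takes 0.05 s, during which the arm holds its last target. There are 200 camera calls.

## Working session

There is one attempt and no reset: what is moved stays moved. The work goes in short steps, Python scripts to look and compute and a tool call to move; the robot and the scene stay as the last step left them, time stands still between calls to the robot, and variables do not carry over. Pictures are saved under pics/ and viewed, at most 10 in all, crops included, and the job is handed in when it is done.

Besides the shell and the picture viewer there is one more tool, called after "Request:" by a JSON object that holds its "op" and its "data", one argument or row to a line. play_rows: Moves the arm, as the interface text tells. Shifts and turns lie within -1 to 1; 1 stands for 0.2 m of shift or pi/2 rad of turn. Its arguments: {"type":"object","properties":{"commands":{"type":"array","items":{"type":"array","items":{"type":"array","items":{"type":"number","minimum":-1,"maximum":1}}}},"grip_force":{"type":"number"}},"required":["commands"]}

```bash
mkdir -p pics; cat > h.py <<'E'
import numpy as np, cv2, json
from scipy.spatial.transform import Rotation as R
from bench import get_obs, viewer, r
def K(f):
    F=240/np.tan(np.radians(f["fovy"])/2); return F,f["cx"],f["cy"]
def proj(f,P):
    F,cx,cy=K(f); P=np.atleast_2d(P); c=(np.c_[P,np.ones(len(P))]@np.array(f["world_to_cam"]).T)[:,:3]
    return np.c_[cx+F*c[:,0]/-c[:,2], cy+F*c[:,1]/c[:,2]]
def ray(f,uv):
    F,cx,cy=K(f); T=np.linalg.inv(np.array(f["world_to_cam"])); d=np.array([(uv[0]-cx)/F,-(uv[1]-cy)/F,-1.])
    return T[:3,3],T[:3,:3]@d
def onz(f,uv,z):
    o,d=ray(f,uv); return o+d*(z-o[2])/d[2]
def save(f,n): cv2.imwrite(f"pics/{n}.png",cv2.cvtColor(f["pixels"],cv2.COLOR_RGB2BGR))
E
python3 - <<'E'
from h import *
s=get_obs(); print({k:np.round(v,3) for k,v in s.items()})
fs={n:viewer.grab_frame(n) for n in("top","side")}
print(fs['top'].keys(), [(n,K(f)) for n,f in fs.items()])
for n,f in fs.items():
    print(np.linalg.inv(np.array(f["world_to_cam"])).round(3))
    for t in("slide","box","lid"):
        print(n,t,[(round(d["score"],2),np.round(d["rect"]),np.round(np.argwhere(d["pixels"]).mean(0)[::-1],1)) for d in viewer.trace(f,t)][:5])
cv2.imwrite("pics/a.png",cv2.cvtColor(fs['top']["pixels"],cv2.COLOR_RGB2BGR)); save(fs['side'],"b")
E
```

```text
{'clock': np.float64(0.0), 'joints': array([ 1.034,  0.478,  0.022,  1.557, -0.011,  1.109, -0.083]), 'qvel': array([ 0.001, -0.001, -0.001,  0.001, -0.001,  0.002, -0.   ]), 'tau': array([ 0.0000e+00, -5.9646e+01,  1.6080e+00, -2.8120e+01,  1.2000e-02,
        9.0000e-03, -0.0000e+00]), 'tcp_pos': array([ 0.28 , -0.613,  0.23 ]), 'orientation': array([-3.068e+00, -6.680e-01,  1.000e-03]), 'contact_force': array([ 0.429,  0.341, -1.286]), 'moment': array([ 0.026,  0.013, -0.001]), 'gripper_force': np.float64(0.0), 'grip_width': np.float64(0.085)}
dict_keys(['pixels', 'fovy', 'cx', 'cy', 'world_to_cam', 'shot']) [('top', (np.float64(490.4490653050968), 315.5986956066016, 241.778602614961)), ('side', (np.float64(528.7114540593134), 316.3132405288314, 227.95612331439108))]
[[ 0.02   0.991 -0.133  0.435]
 [-1.     0.02  -0.006  0.046]
 [-0.004  0.133  0.991  1.056]
 [ 0.     0.     0.     1.   ]]
top slide [(0.92, array([231., 221., 252., 250.]), array([242.9, 234.9])), (0.87, array([132., 308., 157., 330.]), array([144.8, 318. ])), (0.8, array([199., 338., 225., 364.]), array([209.3, 351.1])), (0.72, array([238., 322., 258., 346.]), array([248.2, 334.3]))]
top box []
top lid [(0.74, array([216., 126., 371., 198.]), array([296.9, 161.7])), (0.6, array([297., 276., 355., 333.]), array([323.4, 301.9]))]
[[-0.773  0.48  -0.414  0.128]
 [-0.634 -0.572  0.52   0.618]
 [ 0.013  0.665  0.747  0.904]
 [ 0.     0.     0.     1.   ]]
side slide [(0.83, array([255., 405., 274., 439.]), array([263.7, 420.7])), (0.78, array([341., 323., 369., 360.]), array([354.5, 341. ])), (0.72, array([323., 370., 360., 400.]), array([343.3, 383.4])), (0.71, array([264., 244., 289., 283.]), array([274.8, 261.2]))]
side box [(0.74, array([190., 138., 356., 304.]), array([270.5, 226.6])), (0.7, array([338., 166., 366., 214.]), array([351.3, 188.6]))]
side lid [(0.96, array([190., 138., 325., 217.]), array([260.3, 174.4]))]
```

View pics/a.png

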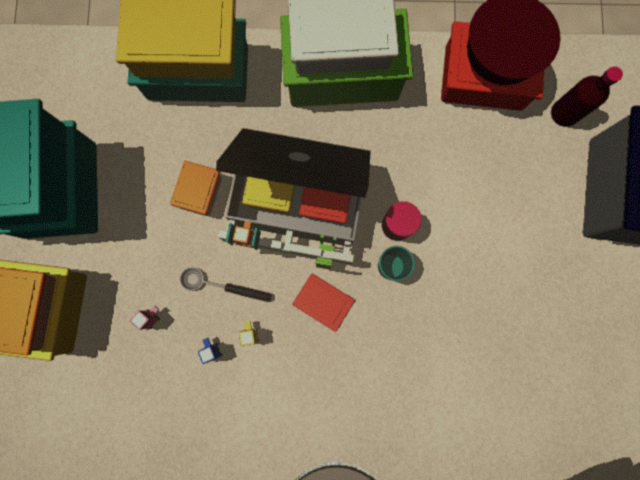

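View pics/b.png

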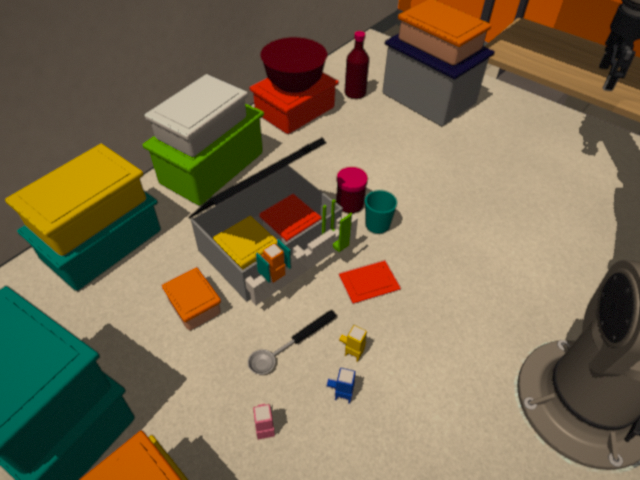

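Candidates for the slide in the top view: orange between the teal fins at (243,235); pink at (145,318), blue at (209,351) and yellow at (248,334) on the counter. I choose the orange one on the rail at (243,235). I'll check it with a close crop.

```bash
python3 - <<'E'
import cv2,numpy as np
a=cv2.imread("pics/a.png")[195:275,210:370]; b=cv2.imread("pics/b.png")[180:310,185:365]
a=cv2.resize(a,None,fx=5,fy=5,interpolation=cv2.INTER_CUBIC)[:300+100,:800]
cv2.imwrite("pics/c.png",a)
b=cv2.resize(b,None,fx=4.4,fy=4.4,interpolation=cv2.INTER_CUBIC); cv2.imwrite("pics/d.png",b); print(a.shape,b.shape)
E
```

```text
(400, 800, 3) (572, 792, 3)
```

View pics/c.png

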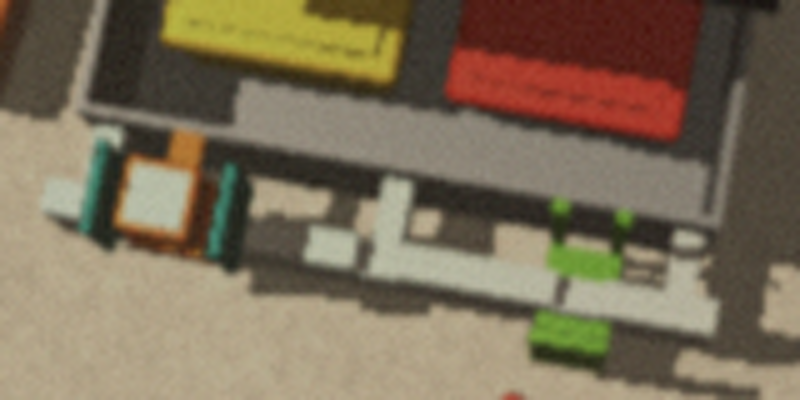

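View pics/d.png

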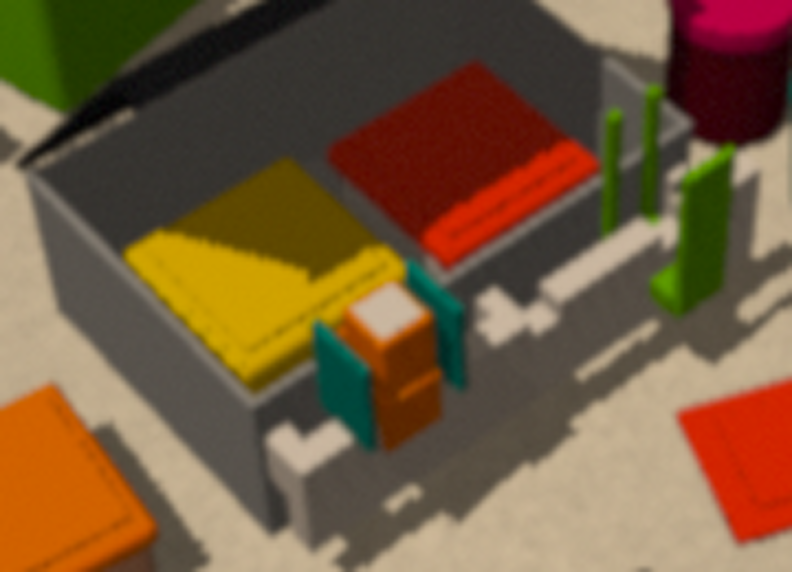

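The crops show the orange slide with a pale top at top-view crop (158,197), between the teal fins with its nose towards the box. The middle notch is at crop (360,248), the lock notch between the green guards at (560,290). Now I'll fit the box pose from these features.

```bash
cat > fit.py <<'E'
from h import *
from scipy.optimize import least_squares
T=[((-90,130,100),(80,108)),((-90,-130,100),(718,228)),((-132,135,100),(42,208)),((-132,-135,100),(712,332)),((-118,135,100),(52,178)),((-125,80,158),(158,197))]
S=[((-90,130,100),(252,405)),((-90,130,0),(272,532)),((90,130,100),(28,170)),((-90,-130,100),(690,126)),((-125,80,158),(388,310))]
f=viewer.grab_frame("top"); g=viewer.grab_frame("side")
uvT=np.array([p[1] for p in T])/5+[209.6,194.6]; uvS=np.array([p[1] for p in S])/4.4+[184.6,179.6]
PT=np.array([p[0] for p in T])/1e3; PS=np.array([p[0] for p in S])/1e3
def W(p,P): 
    c,s=np.cos(p[2]),np.sin(p[2]); P=np.atleast_2d(P); return np.c_[p[0]+c*P[:,0]-s*P[:,1],p[1]+s*P[:,0]+c*P[:,1],P[:,2]]
res=lambda p:np.r_[(proj(f,W(p,PT))-uvT).ravel(),(proj(g,W(p,PS))-uvS).ravel()]
q=least_squares(res,[.65,.05,0],loss="soft_l1"); print(q.x, np.degrees(q.x[2])); print(q.fun.reshape(-1,2).round(1))
p=q.x; np.save("p.npy",p)
for n,P in dict(start=(-.125,.08,.139),mid=(-.125,0,.139),lock=(-.125,-.08,.139),press=(-.008,0,.106)).items(): print(n,W(p,P)[0].round(4),np.hypot(*W(p,P)[0,:2]).round(3))
# lid angle by matching front edge corners in mask of both views
ms=[(f,viewer.trace(f,"lid")[0]["pixels"]),(g,viewer.trace(g,"lid")[0]["pixels"])]
best=[]
for a in np.arange(.4,.95,.01):
    c,s=np.cos(a),np.sin(a)
    C=[]
    for d in(0,.006):
        for l in(0,.184):
            for y in(-.132,.132): C.append((.092-l*c+d*s*1,y,.1+l*s+d*c))
    io=[]
    for F,m in ms:
        h=cv2.convexHull(proj(F,W(p,C)).astype(np.float32)).astype(np.int32); M=np.zeros((480,640),np.uint8); cv2.fillConvexPoly(M,h,1); M=M>0
        io.append((M&m).sum()/(M|m).sum())
    best.append((sum(io),a,io))
b=max(best); print("lid",b)
a=b[1]; print("press now",W(p,(.092-.1*np.cos(a)+.006*np.sin(a),0,.1+.1*np.sin(a)+.006*np.cos(a))), "front edge",W(p,(.092-.184*np.cos(a),0,.1+.184*np.sin(a))))
E
python3 fit.py
```

```text
[ 0.67868243  0.09055941 -0.16467619] -9.435250531646416
[[-1.2  0. ]
 [ 0.4 -0.1]
 [-0.5  0.2]
 [ 0.4  0.4]
 [-1.  -0.7]
 [-0.2 -0.4]
 [ 0.3 -0.3]
 [ 0.2  0.5]
 [-0.3  0. ]
 [ 1.  -1.1]
 [ 0.2 -0.6]]
start [0.5685 0.19   0.139 ] 0.599
mid [0.5554 0.1111 0.139 ] 0.566
lock [0.5423 0.0321 0.139 ] 0.543
press [0.6708 0.0919 0.106 ] 0.677
lid (np.float64(1.684383972531105), np.float64(0.8700000000000004), [np.float64(0.8626785461745157), np.float64(0.8217054263565892)])
press now [[0.71035144 0.08529662 0.18030185]] front edge [[0.65239486 0.09492791 0.24063652]]
```

Request:
{"op": "play_rows", "data": {
  "commands": [
    [[1,0.81,-0.6,-0.5,0],[1,0.81,-0.6,-0.5,0],[1,0.81,-0.6,-0.5,0],[1,0.81,-0.6,-0.5,0],[1,0.81,-0.6,-0.5,0],[1,0.81,-0.6,-0.5,0]]
  ],
  "grip_force": 30
}}

```text
clock: 1.1
tcp_pos: [0.3824, -0.4328, 0.3345]
orientation: [3.066, 0.678, 0.007]
contact_force: [0.1, 0.6, 0.7]
grip_width: 0.0123
gripper_force: 0.0
```

Request:
{"op": "play_rows", "data": {
  "commands": [
    [[1,0.81,-0.6,0,0],[1,0.81,-0.6,0,0],[1,0.81,-0.6,0,0],[1,0.81,-0.6,0,0],[1,0.81,-0.6,0,0],[1,0.81,-0.6,0,0]]
  ]
}}

```text
clock: 1.6
tcp_pos: [0.4797, -0.2524, 0.3318]
orientation: [-3.063, -0.686, -0.005]
contact_force: [0.4, 0.2, 0.1]
grip_width: -0.0002
gripper_force: 0.0
```

Request:
{"op": "play_rows", "data": {
  "commands": [
    [[1,0.81,-0.6,0,0],[1,0.81,-0.6,0,0],[1,0.81,-0.6,0,0],[1,0.81,-0.6,0,0],[1,0.81,-0.6,0,0],[1,0.81,-0.6,0,0]]
  ]
}}

```text
clock: 2.1
tcp_pos: [0.5756, -0.0754, 0.3314]
orientation: [-3.062, -0.685, -0.004]
contact_force: [0.1, 0.1, -0.5]
grip_width: -0.0
gripper_force: 0.0
```

Request:
{"op": "play_rows", "data": {
  "commands": [
    [[1,0.81,-0.6,0,-0.62],[1,0.81,-0.6,0,-0.62],[1,0.81,-0.6,0,-0.62],[1,0.81,-0.6,0,-0.62],[1,0.81,-0.6,0,-0.62],[1,0.81,-0.6,0,-0.62],[1,0.81,-0.6,0,-0.62],[1,0.81,-0.6,0,-0.62],[1,0.81,-0.6,0,-0.62]]
  ]
}}

```text
clock: 2.85
tcp_pos: [0.6706, 0.0914, 0.3309]
orientation: [-2.397, -2.031, 0.001]
contact_force: [-0.0, -0.4, 0.5]
grip_width: 0.0
gripper_force: 0.0
```

```bash
cat >> h.py <<'E'
def plan(P,yaw_y=None):
    "scaled shift/turn from the measured pose to TCP world P, tool-y heading yaw_y (deg)"
    s=get_obs(); M=R.from_rotvec(s["orientation"]).as_matrix(); d=M.T@(np.array(P)-s["tcp_pos"])/0.2
    y=np.degrees(np.arctan2(M[1,1],M[0,1])); t=0 if yaw_y is None else -((yaw_y-y+180)%360-180)/90
    return np.r_[d,t].round(3)
def W(P,p=None):
    p=np.load("p.npy") if p is None else p
    c,s=np.cos(p[2]),np.sin(p[2]); P=np.atleast_2d(P); return np.c_[p[0]+c*P[:,0]-s*P[:,1],p[1]+s*P[:,0]+c*P[:,1],P[:,2]]
def st():
    s=get_obs(); M=R.from_rotvec(s["orientation"]).as_matrix()
    print("t",round(float(s["clock"]),2),"tcp",np.round(s["tcp_pos"],4),"yaw_y",np.degrees(np.arctan2(M[1,1],M[0,1])).round(2),"zax",M[:,2].round(3),"F",np.round(s["contact_force"],1),"w",round(float(s["grip_width"]),4),"gf",round(float(s["gripper_force"]),1),"q",np.round(s["joints"],2))
E
python3 - <<'E'
from h import *
st(); print(plan(W((-.008,0,.24))[0],-9.44))
f=viewer.grab_frame("wrist"); print(np.array(f["hand_eye"]).round(3), f["fovy"])
save(f,"w1")
E
```

```text
t 2.85 tcp [0.6706 0.0914 0.3309] yaw_y -9.45 zax [-0. -0. -1.] F [-0.  -0.4  0.5] w 0.0 gf 0.0 q [ 0.12  0.46 -0.52  1.4   0.23  1.34 -0.57]
[ 0.002  0.001  0.455 -0.   ]
[[ 0.001  0.951  0.31   0.079]
 [ 1.    -0.001  0.    -0.001]
 [ 0.001  0.31  -0.951 -0.142]
 [ 0.     0.     0.     1.   ]] 65.70646984690485
```

Request:
{"op": "play_rows", "data": {
  "commands": [
    [[1,0,0,0.2,0],[1,0,0,0.36,0],[1,0,0,0.43,0],[1,0,0,0.49,0],[1,0,0,0.55,0],[1,0,0,0.61,0],[1,0,0,0.67,0],[1,0,0,0.73,0],[1,0,0,0.8,0],[1,0,0,0.86,0],[1,0,0,0.92,0],[1,0,0,0.98,0]]
  ]
}}

```text
clock: 3.9
tcp_pos: [0.6703, 0.0921, 0.134]
orientation: [-2.4, -2.027, 0.0]
contact_force: [-0.5, -0.5, 0.9]
grip_width: -0.0001
gripper_force: 0.4
```

Request:
{"op": "play_rows", "data": {
  "commands": [
    [[1,0,0,0.04,0],[1,0,0,0.07,0],[1,0,0,0.1,0],[1,0,0,0.12,0],[1,0,0,0.13,0],[1,0,0,0.14,0]]
  ]
}}

```text
clock: 4.4
tcp_pos: [0.6706, 0.0921, 0.1074]
orientation: [2.4, 2.027, 0.001]
contact_force: [-0.2, 0.9, 1.3]
grip_width: -0.0003
gripper_force: 0.3
```

```bash
python3 - <<'E'
from h import *
st()
E
```

```text
t 4.4 tcp [0.6706 0.0921 0.1074] yaw_y -9.63 zax [ 0.  0. -1.] F [-0.2  0.9  1.3] w -0.0003 gf 0.3 q [ 0.09  0.65 -0.47  1.63  0.34  0.95 -0.66]
```

Request:
{"op": "play_rows", "data": {
  "commands": [
    [[1,0,0,0.01,0],[1,0,0,0.015,0],[1,0,0,0.015,0]]
  ]
}}

```text
clock: 4.65
tcp_pos: [0.6708, 0.0921, 0.1061]
orientation: [2.4, 2.026, 0.001]
contact_force: [-3.9, -1.3, 10.3]
grip_width: 0.0002
gripper_force: 4.8
```

```bash
python3 - <<'E'
from h import *
st(); g=viewer.grab_frame("side"); save(g,"s2"); cv2.imwrite("pics/s2c.png",cv2.resize(cv2.cvtColor(g["pixels"],cv2.COLOR_RGB2BGR)[100:310,160:420],None,fx=2.8,fy=2.8,interpolation=cv2.INTER_CUBIC))
E
```

```text
t 4.65 tcp [0.6708 0.0921 0.1061] yaw_y -9.64 zax [ 0.001 -0.    -1.   ] F [-3.9 -1.3 10.3] w 0.0002 gf 4.8 q [ 0.09  0.65 -0.47  1.63  0.34  0.95 -0.66]
```

View pics/s2c.png

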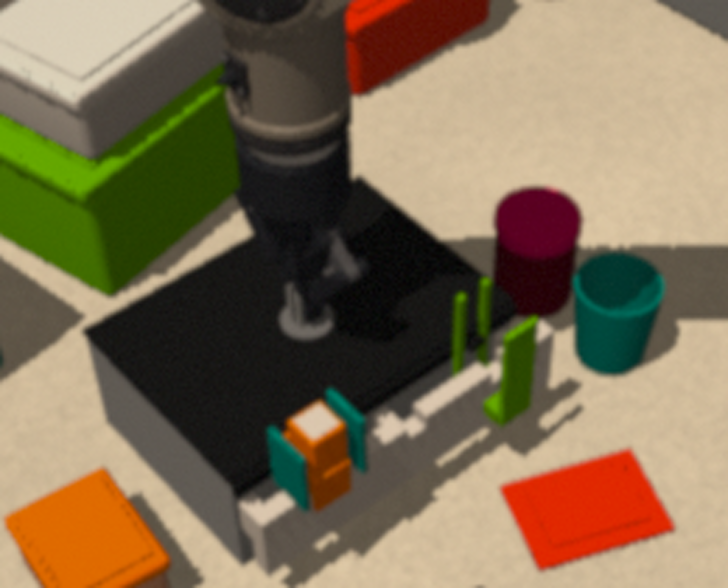

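The lid is flat with the fingertips on the grey spot (crop ~(300,320)), and the 10 N reaction at z = 106 mm confirms it is shut. Next I'll retreat and move over the start notch.

Request:
{"op": "play_rows", "data": {
  "commands": [
    [[1,0,0,-0.2,0],[0,0,0,-0.4,0],[-1,0,0,-0.6,0],[-1,0,0,-0.72,0],[-1,0.3,-0.5,-0.72,0],[-1,0.4,-0.59,-0.72,0],[-1,0.4,-0.59,-0.72,0],[-1,0.4,-0.59,-0.72,0],[-1,0.4,-0.59,-0.72,0]]
  ]
}}

```text
clock: 5.45
tcp_pos: [0.5638, 0.1961, 0.2495]
orientation: [-2.391, -2.036, -0.003]
contact_force: [0.2, 0.3, 0.2]
grip_width: 0.0854
gripper_force: 0.0
```

```bash
cat >> h.py <<'E'
def wray(f,s,uv):
    "world ray through a wrist (equidistant fisheye) pixel"
    F,cx,cy=K(f); u,v=uv[0]-cx,uv[1]-cy; rr=np.hypot(u,v); th=rr/F
    d=np.array([np.sin(th)*u/rr,-np.sin(th)*v/rr,-np.cos(th)])
    H=np.array(f["hand_eye"]); M=R.from_rotvec(s["orientation"]).as_matrix()
    return s["tcp_pos"]+M@H[:3,3], M@H[:3,:3]@d
def wonz(f,s,uv,z):
    o,d=wray(f,s,uv); return o+d*(z-o[2])/d[2]
def wproj(f,s,P):
    F,cx,cy=K(f); H=np.array(f["hand_eye"]); M=R.from_rotvec(s["orientation"]).as_matrix()
    c=(M.T@(np.array(P)-s["tcp_pos"])-H[:3,3])@H[:3,:3]; th=np.arctan2(np.hypot(c[0],c[1]),-c[2]); n=np.hypot(c[0],c[1])
    return np.array([cx+F*th*c[0]/n, cy-F*th*c[1]/n])
def inbox(P):
    p=np.load("p.npy"); d=np.array(P)[:2]-p[:2]; c,s=np.cos(p[2]),np.sin(p[2]); return np.array([c*d[0]+s*d[1],-s*d[0]+c*d[1]])*1e3
E
python3 - <<'E'
from h import *
st(); s=get_obs(); f=viewer.grab_frame("wrist"); im=f["pixels"].copy()
for d in viewer.trace(f,"slide")[:2]: print(d["score"],d["rect"])
for P in[(-.125,.08,.158),(-.139,.066,.158),(-.139,.094,.158),(-.111,.066,.158),(-.111,.094,.158),(-.132,.009,.1),(-.132,-.009,.1),(-.118,-.071,.1),(-.118,-.089,.1),(-.132,.135,.1),(-.132,-.135,.1),(-.093,-.132,.106),(-.093,.132,.106)]:
    u=wproj(f,s,W(P)[0]); print(P,u.round(1)); cv2.circle(im,tuple(np.round(u).astype(int)),2,(255,0,255),-1)
f["pixels"]=im; save(f,"w2")
E
```

```text
t 5.45 tcp [0.5638 0.1961 0.2495] yaw_y -9.15 zax [ 0.     0.002 -1.   ] F [0.2 0.3 0.2] w 0.0854 gf 0.0 q [ 0.    0.39 -0.57  1.7   0.23  1.12 -0.8 ]
0.87 [291.5, 218.9, 355.8, 273.4]
0.74 [92.6, 22.4, 151.2, 67.0]
(-0.125, 0.08, 0.158) [318.8 252.1]
(-0.139, 0.066, 0.158) [298.  271.3]
(-0.139, 0.094, 0.158) [297.8 232. ]
(-0.111, 0.066, 0.158) [338.9 271.5]
(-0.111, 0.094, 0.158) [340.3 232.3]
(-0.132, 0.009, 0.1) [308.2 305.2]
(-0.132, -0.009, 0.1) [308.1 322.5]
(-0.118, -0.071, 0.1) [322.  375.5]
(-0.118, -0.089, 0.1) [321.6 389. ]
(-0.132, 0.135, 0.1) [309.  160.8]
(-0.132, -0.135, 0.1) [307.6 419.9]
(-0.093, -0.132, 0.106) [344.1 421.5]
(-0.093, 0.132, 0.106) [359.3 166.1]
```

View pics/w2.png

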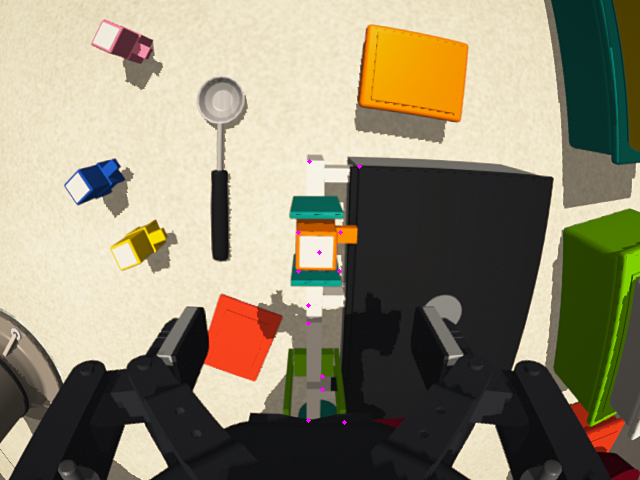

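The wrist view shows the slide's pale top at (317,251) between the teal fins at rows 207 and 278, and the pink, blue and yellow look-alikes well away to the left. The prediction fits the slide, but the lid corner (seen at ~(349,158), predicted at (359,166)) is off, so I'll check it numerically.

```bash
python3 - <<'E'
from h import *
s=get_obs(); f=viewer.grab_frame("wrist"); im=f["pixels"].astype(int)
def b(n,uv,z): print(n,uv,inbox(wonz(f,s,uv,z)).round(1))
b("railL front",(307,155),.1);b("railL back",(324,155),.1)
b("lid near-left",(349,158),.106);b("lid far-left",(553,177),.106);b("lid edge",(343,290),.106)
b("white ctr",(316.7,251.5),.158);b("nose tip",(357,234),.117)
b("fin+ ctr",(316,201),.156);b("fin- ctr",(317,281),.156);b("press",(441,312),.106);b("guard",(315,351),.156)
print("row 170",[tuple(im[170,c]) for c in range(300,360,3)])
print("col 316 rows",[(r,tuple(im[r,316])) for r in list(range(150,162,2))+list(range(190,236,3))+list(range(264,300,3))])
print("lid col 420",[(r,tuple(im[r,420])) for r in range(150,186,3)])
E
```

```text
railL front (307, 155) [-128.5  135. ]
railL back (324, 155) [-115.2  135.1]
lid near-left (349, 158) [-96.2 133.4]
lid far-left (553, 177) [ 92.7 126.7]
lid edge (343, 290) [-98.1  22.3]
white ctr (316.7, 251.5) [-121.8   76.1]
nose tip (357, 234) [-89.7  75.7]
fin+ ctr (316, 201) [-122.4  110.1]
fin- ctr (317, 281) [-121.5   53.6]
press (441, 312) [-6.2 -2.3]
guard (315, 351) [-122.5   -5.6]
row 170 [(np.int64(246), np.int64(241), np.int64(226)), (np.int64(246), np.int64(243), np.int64(230)), (np.int64(246), np.int64(243), np.int64(230)), (np.int64(246), np.int64(243), np.int64(229)), (np.int64(246), np.int64(243), np.int64(229)), (np.int64(246), np.int64(243), np.int64(230)), (np.int64(246), np.int64(243), np.int64(229)), (np.int64(246), np.int64(243), np.int64(229)), (np.int64(246), np.int64(243), np.int64(229)), (np.int64(246), np.int64(243), np.int64(229)), (np.int64(246), np.int64(243), np.int64(230)), (np.int64(246), np.int64(243), np.int64(229)), (np.int64(246), np.int64(243), np.int64(229)), (np.int64(247), np.int64(244), np.int64(231)), (np.int64(134), np.int64(124), np.in
[... 1970 characters left out ...]
4(223))), (297, (np.int64(244), np.int64(237), np.int64(223)))]
lid col 420 [(150, (np.int64(246), np.int64(239), np.int64(216))), (153, (np.int64(219), np.int64(202), np.int64(173))), (156, (np.int64(111), np.int64(108), np.int64(102))), (159, (np.int64(116), np.int64(112), np.int64(105))), (162, (np.int64(29), np.int64(29), np.int64(30))), (165, (np.int64(31), np.int64(31), np.int64(32))), (168, (np.int64(36), np.int64(36), np.int64(37))), (171, (np.int64(36), np.int64(37), np.int64(38))), (174, (np.int64(36), np.int64(35), np.int64(36))), (177, (np.int64(35), np.int64(36), np.int64(37))), (180, (np.int64(37), np.int64(37), np.int64(38))), (183, (np.int64(35), np.int64(35), np.int64(37)))]
```

```bash
python3 - <<'E'
from h import *
st(); print(plan(W((-.125,.08,.25))[0],-9.44))
E
```

```text
t 5.6 tcp [0.5682 0.1899 0.2487] yaw_y -9.67 zax [ 0.001 -0.001 -1.   ] F [ 1.2 -0.6  0.1] w 0.0856 gf 0.0 q [ 0.01  0.39 -0.56  1.69  0.23  1.12 -0.79]
[ 0.     0.001 -0.007 -0.003]
```

Now it has settled. I'll remeasure at rest with colour segmentation.

```bash
cat > meas.py <<'E'
from h import *
def blobs(f,mask,lo=30):
    n,l,st_,c=cv2.connectedComponentsWithStats(mask.astype(np.uint8)); return sorted([(int(st_[i][4]),c[i].round(1),st_[i][:4]) for i in range(1,n) if st_[i][4]>lo],key=lambda b:-b[0])
def meas():
    s=get_obs(); f=viewer.grab_frame("wrist"); 
    hsv=cv2.cvtColor(f["pixels"],cv2.COLOR_RGB2HSV); H,S,V=[hsv[...,i].astype(int) for i in range(3)]
    d=[d for d in viewer.trace(f,"slide") if d["score"]>.3]; c=None
    pred=None
    for x in d:
        m=x["pixels"]&(H>5)&(H<20)&(S>180)
        if m.sum()>60: 
            l,t,r_,b=map(int,x["rect"]); 
            w=np.zeros_like(m); w[t:b+1,l:r_+1]=True; w&=(S<60)&(V>150)
            B=blobs(f,w,40)
            if B: c=B[0]; break
    return s,f,(H,S,V),c
E
python3 - <<'E'
from meas import *
s,f,(H,S,V),c=meas(); st(); print("white",c, "box",inbox(wonz(f,s,c[1],.158)).round(1), wonz(f,s,c[1],.158).round(4))
teal=(H>78)&(H<95)&(S>150)
for a,cc,bb in blobs(f,teal,100)[:5]: print("teal",a,cc,bb)
gr=(H>35)&(H<60)&(S>150)
for a,cc,bb in blobs(f,gr,100)[:5]: print("green",a,cc,bb)
for n,P in {"fin+out":(-.125,.107,.156),"fin+in":(-.125,.102,.156),"fin-in":(-.125,.058,.156),"fin-out":(-.125,.053,.156),"railL":(-.125,.135,.1),"railF":(-.132,.115,.1),"railB":(-.118,.115,.1),"lidnear":(-.092,.132,.106),"lidfar":(.092,.132,.106),"lide":(-.092,.02,.106),"press":(-.008,0,.106)}.items(): print(n,wproj(f,s,W(P)[0]).round(1))
save(f,"w3"); g=cv2.cvtColor(f["pixels"],cv2.COLOR_RGB2GRAY)
print("col316",[(r,int(g[r,316])) for r in range(148,158)]); print("row168",[(c,int(g[168,c])) for c in range(300,356,2)])
print("row288",[(c,int(g[288,c])) for c in range(300,356,2)]); print("col420",[(r,int(g[r,420])) for r in range(148,170)])
print("row288 H",[(c,int(g[200,c])) for c in range(535,570,2)])
E
```

```text
t 5.7 tcp [0.5686 0.1891 0.2482] yaw_y -9.78 zax [ 0.    -0.001 -1.   ] F [ 0.4  0.5 -0. ] w 0.0857 gf 0.0 q [ 0.01  0.39 -0.56  1.69  0.23  1.12 -0.79]
white (995, array([307.5, 244. ]), array([291, 229,  33,  31], dtype=int32)) box [-127.    80.4] [0.5665 0.1907 0.158 ]
teal 9008 [591.1  73.4] [548   0  92 155]
teal 1000 [307.4 199.7] [281 189  53  21]
teal 756 [307.8 270.7] [283 254  50  25]
teal 368 [317.9 408.9] [296 397  37  22]
green 13339 [596.2 300. ] [554 202  86 220]
green 832 [329.8 372.2] [317 344  25  71]
green 798 [288.4 372.2] [278 344  24  71]
fin+out [310.5 204.1]
fin+in [310.5 211.6]
fin-in [310.6 273.9]
fin-out [310.7 280.5]
railL [310.2 153.7]
railF [301.4 178.9]
railB [319.1 178.8]
lidnear [353.2 158.4]
lidfar [552.6 169.3]
lide [349.1 291.3]
press [439.1 308.7]
col316 [(148, 240), (149, 240), (150, 237), (151, 217), (152, 213), (153, 237), (154, 241), (155, 240), (156, 241), (157, 233)]
row168 [(300, 243), (302, 242), (304, 243), (306, 243), (308, 242), (310, 243), (312, 243), (314, 243), (316, 229), (318, 243), (320, 242), (322, 242), (324, 242), (326, 242), (
[... 276 characters left out ...]
(318, 144), (320, 153), (322, 152), (324, 153), (326, 152), (328, 153), (330, 152), (332, 151), (334, 152), (336, 153), (338, 138), (340, 18), (342, 32), (344, 32), (346, 26), (348, 30), (350, 36), (352, 37), (354, 35)]
col420 [(148, 239), (149, 237), (150, 234), (151, 219), (152, 163), (153, 108), (154, 106), (155, 109), (156, 111), (157, 112), (158, 110), (159, 49), (160, 29), (161, 33), (162, 22), (163, 32), (164, 36), (165, 37), (166, 36), (167, 35), (168, 36), (169, 36)]
row288 H [(535, 31), (537, 31), (539, 31), (541, 31), (543, 29), (545, 54), (547, 242), (549, 231), (551, 234), (553, 229), (555, 227), (557, 230), (559, 232), (561, 242), (563, 105), (565, 132), (567, 121), (569, 224)]
```

```bash
python3 - <<'E'
from h import *
st(); print(plan(W((-.126,.0802,.125))[0],-9.44))
E
```

```text
t 5.7 tcp [0.5686 0.1891 0.2482] yaw_y -9.78 zax [ 0.    -0.001 -1.   ] F [ 0.4  0.5 -0. ] w 0.0857 gf 0.0 q [ 0.01  0.39 -0.56  1.69  0.23  1.12 -0.79]
[ 0.005 -0.007  0.616 -0.004]
```

Request:
{"op": "play_rows", "data": {
  "commands": [
    [[-1,0.005,-0.007,0.1,-0.004],[-1,0.005,-0.007,0.25,-0.004],[-1,0.005,-0.007,0.4,-0.004],[-1,0.005,-0.007,0.5,-0.004],[-1,0.005,-0.007,0.57,-0.004],[-1,0.005,-0.007,0.61,-0.004],[-1,0.005,-0.007,0.616,-0.004],[-1,0.005,-0.007,0.616,-0.004]]
  ]
}}

```text
clock: 6.37
tcp_pos: [0.5668, 0.1914, 0.125]
orientation: [-2.395, -2.033, 0.0]
contact_force: [-0.2, 0.3, -0.2]
grip_width: 0.0855
gripper_force: 0.0
```

```bash
python3 - <<'E'
from h import *
st(); print(plan(W((-.126,.0802,.125))[0],-9.44), inbox(get_obs()["tcp_pos"]))
E
```

```text
t 6.37 tcp [0.5668 0.1914 0.125 ] yaw_y -9.34 zax [-0. -0. -1.] F [-0.2  0.3 -0.2] w 0.0855 gf 0.0 q [-0.04  0.52 -0.52  1.81  0.33  0.89 -0.87]
[-0.005  0.004  0.     0.001] [-126.89532003   81.11276281]
```

Request:
{"op": "play_rows", "data": {
  "commands": [
    [[1,0,0,0,0],[1,0,0,0,0],[1,0,0,0,0],[1,0,0,0,0],[1,0,0,0,0],[1,0,0,0,0],[1,0,0,0,0],[1,0,0,0,0]]
  ],
  "grip_force": 40
}}

```text
clock: 7.03
tcp_pos: [0.5665, 0.192, 0.1257]
orientation: [2.393, 2.034, 0.001]
contact_force: [-1.3, -1.9, 5.9]
grip_width: 0.0277
gripper_force: 43.3
```

```bash
python3 - <<'E'
from h import *
st(); print(inbox(get_obs()["tcp_pos"]))
E
```

```text
t 7.03 tcp [0.5665 0.192  0.1257] yaw_y -9.27 zax [ 0.001  0.    -1.   ] F [-1.3 -1.9  5.9] w 0.0277 gf 43.3 q [-0.04  0.52 -0.52  1.81  0.33  0.89 -0.87]
[-127.25917836   81.69159466]
```

Request:
{"op": "play_rows", "data": {
  "commands": [
    [[1,0,0,-0.05,0],[1,0,0,-0.15,0],[1,0,0,-0.27,0],[1,0,0,-0.37,0],[1,0,0,-0.4,0],[1,-0.1,0,-0.4,0],[1,-0.24,0,-0.4,0],[1,-0.36,0,-0.4,0],[1,-0.397,0,-0.4,0],[1,-0.397,0,-0.4,0],[1,-0.397,0,-0.4,0]]
  ]
}}

```text
clock: 7.95
tcp_pos: [0.5533, 0.1138, 0.2048]
orientation: [-2.394, -2.034, -0.0]
contact_force: [0.1, -0.2, -1.1]
grip_width: 0.0278
gripper_force: 42.6
```

```bash
python3 - <<'E'
from meas import *
p=np.load("p.npy"); d=R.from_euler("z",p[2]).apply([-.0022,.001,0]); p[:2]+=d[:2]; np.save("p.npy",p)
s,f,(H,S,V),c=meas(); st(); print("tcp box",inbox(s["tcp_pos"]).round(2),c)
save(f,"w4"); g=viewer.grab_frame("side")
a=cv2.resize(cv2.cvtColor(g["pixels"],cv2.COLOR_RGB2BGR)[160:310,240:400],(480,450),interpolation=cv2.INTER_CUBIC)
b=cv2.cvtColor(f["pixels"],cv2.COLOR_RGB2BGR)[150:450,200:440]; b=cv2.resize(b,(320,400)); b=np.vstack([b,np.zeros((50,320,3),np.uint8)])
cv2.imwrite("pics/m1.png",np.hstack([a,b]))
print(plan(W((-.1252,.0009+.0005,.2056))[0],-9.44))
E
```

```text
t 8.05 tcp [0.5534 0.1153 0.2051] yaw_y -9.16 zax [-0.     0.001 -1.   ] F [ 0.3  0.4 -0.6] w 0.0279 gf 42.6 q [ 0.12  0.38 -0.55  1.82  0.23  1.01 -0.68]
tcp box [-125.25    1.39] (2324, array([309.9, 351.5]), array([279, 332,  62,  43], dtype=int32))
[-0.008  0.001 -0.003  0.003]
```

View pics/m1.png

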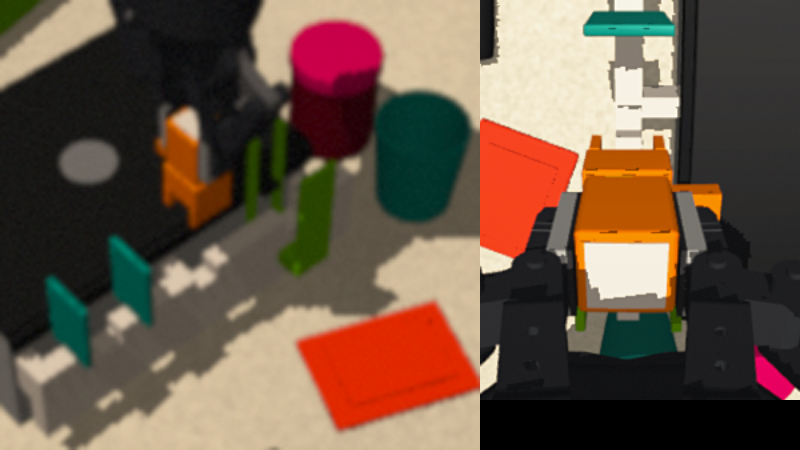

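The slide is held upright. Side view: slide at ~(195,165). Wrist crop: pale top at (628,275), with the pads on its front and back faces. I'll compute its offset in the hand, then lower it into the middle notch.

```bash
python3 - <<'E'
from meas import *
for i in range(2):
    s,f,(H,S,V),c=meas(); h=s["tcp_pos"][2]-.1257
    m=(c[2][:2]+c[2][2:]/2)
    P=wonz(f,s,m,.158+h); print("slide rel tcp (box mm)",(inbox(P)-inbox(s["tcp_pos"])).round(2),c[2],m)
    # rail features near: fin- visible top outer edge etc
st(); print("to slide y=0, tcp y=0.9:",plan(W((-.1250,.0009,.1257))[0],-9.44))
E
```

```text
slide rel tcp (box mm) [-0.34  1.07] [279 332  62  41] [310.  352.5]
slide rel tcp (box mm) [-0.34  1.08] [279 332  62  41] [310.  352.5]
t 8.3 tcp [0.5535 0.1144 0.2051] yaw_y -9.2 zax [-0.  0. -1.] F [ 0.5 -0.  -1.4] w 0.0275 gf 42.6 q [ 0.13  0.38 -0.55  1.82  0.23  1.01 -0.68]
to slide y=0, tcp y=0.9: [-0.006  0.001  0.397  0.003]
```

```bash
python3 - <<'E'
from h import *
import time
a=np.array([get_obs()["tcp_pos"] for _ in range(40)]); print(a[:4].round(4),a.std(0)*1e3,a.mean(0).round(4),inbox(a.mean(0)).round(2)); print(plan(W((-.125,.001,.1257))[0],-9.44))
for i in range(4): viewer.grab_frame("top"); print(get_obs()["clock"],get_obs()["tcp_pos"].round(4))
E
```

```text
[[0.5535 0.1144 0.2051]
 [0.5535 0.1144 0.2051]
 [0.5535 0.1144 0.2051]
 [0.5535 0.1144 0.2051]] [5.55111512e-13 5.55111512e-14 1.94289029e-13] [0.5535 0.1144 0.2051] [-125.24    2.04]
[-0.005  0.001  0.397  0.003]
8.35 [0.5535 0.1142 0.205 ]
8.4 [0.5534 0.114  0.205 ]
8.45 [0.5534 0.1139 0.205 ]
8.5 [0.5535 0.1138 0.2051]
```

Request:
{"op": "play_rows", "data": {
  "commands": [
    [[1,0,0,0.08,0],[1,0,0,0.18,0],[1,0,0,0.25,0],[1,0,0,0.29,0],[1,0,0,0.32,0],[1,0,0,0.34,0],[1,0,0,0.36,0],[1,0,0,0.375,0],[1,0,0,0.385,0],[1,0,0,0.393,0],[1,0,0,0.397,0],[1,0,0,0.397,0]]
  ]
}}

```text
clock: 9.5
tcp_pos: [0.5536, 0.1136, 0.1258]
orientation: [2.394, 2.035, 0.0]
contact_force: [-0.5, -0.2, -0.8]
grip_width: 0.0274
gripper_force: 42.7
```

```bash
python3 - <<'E'
from h import *
st(); print(inbox(get_obs()["tcp_pos"]).round(2))
E
```

```text
t 9.5 tcp [0.5536 0.1136 0.1258] yaw_y -9.27 zax [ 0.  0. -1.] F [-0.5 -0.2 -0.8] w 0.0274 gf 42.7 q [ 0.09  0.47 -0.52  1.89  0.3   0.86 -0.74]
[-124.95    1.21]
```

Request:
{"op": "play_rows", "data": {
  "commands": [
    [[-1,0,0,0,0],[-1,0,0,0,0],[-1,0,0,0,0],[-1,0,0,0,0],[-1,0,0,0,0],[-1,0,0,0,0],[-1,0,0,-0.1,0],[-1,0,0,-0.25,0],[-1,0,0,-0.4,0],[-1,0,0,-0.55,0],[-1,0,0,-0.6,0],[-1,0,0,-0.6,0]]
  ]
}}

```text
clock: 10.5
tcp_pos: [0.5552, 0.1142, 0.2489]
orientation: [2.392, 2.032, 0.008]
contact_force: [0.4, 0.3, -0.2]
grip_width: 0.0855
gripper_force: 0.0
```

Request:
{"op": "play_rows", "data": {
  "commands": [
    [[-1,0,0,0,-0.998],[-1,0,0,0,-0.998],[-1,0,0,0,-0.998],[-1,0,0,0,-0.998],[-1,0,0,0,-0.998],[-1,0,0,0,-0.998],[-1,0,0,0,-0.998],[-1,0,0,0,-0.998],[-1,0,0,0,-0.998],[-1,0,0,0,-0.998],[-1,0,0,0,-0.998],[-1,0,0,0,-0.998]]
  ]
}}

```text
clock: 11.5
tcp_pos: [0.5526, 0.1132, 0.2439]
orientation: [-0.354, -3.119, 0.001]
contact_force: [-0.5, -0.2, -0.0]
grip_width: 0.0855
gripper_force: 0.0
```

Request:
{"op": "play_rows", "data": {
  "commands": [
    [[-1,0,0,0,-0.044],[-1,0,0,0,-0.044],[-1,0,0,0,-0.044],[-1,0,0,0,-0.044],[-1,0,0,0,-0.044]]
  ]
}}

```text
clock: 11.92
tcp_pos: [0.5533, 0.1135, 0.2453]
orientation: [-0.259, -3.13, 0.0]
contact_force: [0.3, 0.3, -0.7]
grip_width: 0.0858
gripper_force: 0.0
```

```bash
python3 - <<'E'
from meas import *
s,f,(H,S,V),c=meas(); st(); print("tcp box",inbox(s["tcp_pos"]).round(2),c)
m=(c[2][:2]+c[2][2:]/2); print("slide box",inbox(wonz(f,s,m,.158)).round(2))
for n,P in {"top":(-.125,0,.158),"railF":(-.132,.03,.1),"railB":(-.118,.03,.1),"railF2":(-.132,-.04,.1),"railB2":(-.118,-.04,.1),"lockA":(-.125,-.071,.1),"lockB":(-.125,-.089,.1),"g1":(-.147,-.065,.156),"g2":(-.147,-.095,.156),"fin-out":(-.125,.053,.156),"fin-in":(-.125,.058,.156)}.items(): 
    u=wproj(f,s,W(P)[0]); print(n,u.round(1)); cv2.circle(f["pixels"],tuple(np.round(u).astype(int)),2,(255,0,255),-1)
save(f,"w5")
E
```

```text
t 12.02 tcp [0.5534 0.1136 0.2456] yaw_y 80.59 zax [-0. -0. -1.] F [ 0.4 -0.4 -0.1] w 0.0852 gf 0.0 q [ 0.37  0.41 -0.87  1.76  0.34  1.13  0.79]
tcp box [-125.28    1.06] (321, array([313.8, 240.5]), array([291, 232,  34,  31], dtype=int32))
slide box [-1.2536e+02  8.0000e-02]
top [307.9 248. ]
railF [345.6 215.9]
railB [345.1 232.6]
railF2 [258.4 215.9]
railB2 [259.1 232.5]
lockA [221.5 224.4]
lockB [200.7 224.5]
g1 [209.2 215.2]
g2 [167.4 215.8]
fin-out [387. 247.]
fin-in [394.3 247. ]
```

View pics/w5.png

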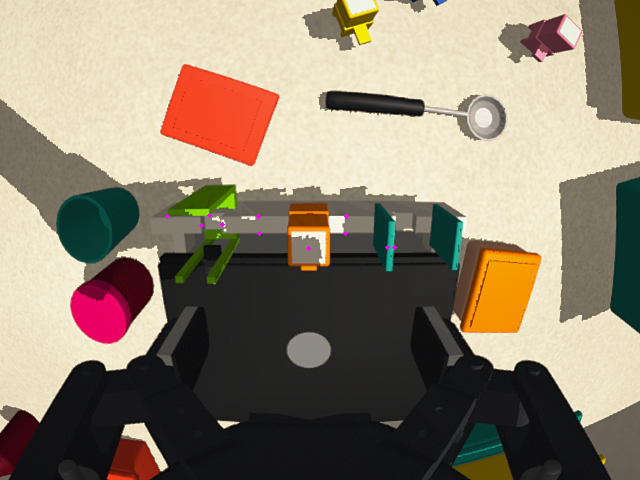

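The slide is seated upright in the middle notch, top centre (308,248) as predicted, nose towards the box. The teal fin at (388,240) lies within the fully open fingers' reach, so I'll descend with them only partly open.

Request:
{"op": "play_rows", "data": {
  "commands": [
    [[-0.1,0,-0.005,0.05,0],[-0.1,0,-0.005,0.15,0],[-0.1,0,-0.005,0.22,0],[-0.1,0,-0.005,0.28,0],[-0.1,0,-0.005,0.3,0],[-0.1,0,-0.005,0.32,0]]
  ]
}}

```text
clock: 12.52
tcp_pos: [0.553, 0.1125, 0.1808]
orientation: [-0.256, -3.13, 0.0]
contact_force: [-0.1, -0.6, 0.2]
grip_width: 0.0466
gripper_force: 0.0
```

```bash
python3 - <<'E'
from h import *
st(); print(inbox(get_obs()["tcp_pos"]).round(2),plan(W((-.1253,.0001,.1255))[0],80.56))
E
```

```text
t 12.52 tcp [0.553  0.1125 0.1808] yaw_y 80.64 zax [-0.001 -0.    -1.   ] F [-0.1 -0.6  0.2] w 0.0466 gf 0.0 q [ 0.33  0.48 -0.84  1.83  0.41  1.02  0.74]
[-1.2541e+02  7.0000e-02] [-0.001  0.     0.276  0.001]
```

Request:
{"op": "play_rows", "data": {
  "commands": [
    [[-0.1,0,0,0.08,0],[-0.1,0,0,0.16,0],[-0.1,0,0,0.22,0],[-0.1,0,0,0.26,0],[-0.1,0,0,0.276,0],[-0.1,0,0,0.276,0],[1,0,0,0.276,0],[1,0,0,0.276,0],[1,0,0,0.276,0],[1,0,0,0.276,0],[1,0,0,0.276,0],[1,0,0,0.276,0]]
  ],
  "grip_force": 40
}}

```text
clock: 13.52
tcp_pos: [0.5539, 0.1129, 0.1273]
orientation: [0.256, 3.13, 0.001]
contact_force: [-0.8, 1.0, 5.7]
grip_width: 0.0273
gripper_force: 40.5
```

```bash
python3 - <<'E'
from h import *
st(); print(inbox(get_obs()["tcp_pos"]).round(2),plan(W((-.1253,-.0799,.2065))[0],80.56))
E
```

```text
t 13.52 tcp [0.5539 0.1129 0.1273] yaw_y 80.63 zax [ 0.001  0.    -1.   ] F [-0.8  1.   5.7] w 0.0273 gf 40.5 q [ 0.29  0.54 -0.79  1.88  0.48  0.92  0.68]
[-124.54    0.55] [ 0.004 -0.402 -0.396  0.001]
```

Request:
{"op": "play_rows", "data": {
  "commands": [
    [[1,0,0,-0.05,0],[1,0,0,-0.15,0],[1,0,0,-0.27,0],[1,0,0,-0.37,0],[1,0,0,-0.41,0],[1,0,0,-0.41,0],[1,0,-0.1,-0.41,0],[1,0,-0.24,-0.41,0],[1,0,-0.36,-0.41,0],[1,0,-0.4,-0.41,0],[1,0,-0.4,-0.41,0],[1,0,-0.4,-0.41,0]]
  ]
}}

```text
clock: 14.52
tcp_pos: [0.5399, 0.0338, 0.2077]
orientation: [-0.257, -3.13, -0.001]
contact_force: [0.1, 0.3, -0.7]
grip_width: 0.0274
gripper_force: 39.7
```

Request:
{"op": "play_rows", "data": {
  "commands": [
    [[1,0,0,0,0],[1,0,0,0,0],[1,0,0,0,0],[1,0,0,0,0]]
  ]
}}

```text
clock: 14.85
tcp_pos: [0.5403, 0.0347, 0.2085]
orientation: [0.254, 3.131, 0.001]
contact_force: [-0.8, -1.0, 0.0]
grip_width: 0.0274
gripper_force: 39.7
```

```bash
python3 - <<'E'
from meas import *
s,f,(H,S,V),c=meas(); st(); print("tcp box",inbox(s["tcp_pos"]).round(2),c,plan(W((-.1247,-.080,.2075))[0],80.56))
save(f,"w6"); g=viewer.grab_frame("side")
a=cv2.resize(cv2.cvtColor(g["pixels"],cv2.COLOR_RGB2BGR)[150:300,260:400],(420,450),interpolation=cv2.INTER_CUBIC)
im=f["pixels"]
for P in [(-.147,-.065,.156),(-.147,-.095,.156),(-.103,-.065,.156),(-.103,-.095,.156),(-.125,.053,.156),(-.125,.058,.156),(-.132,0.009,.1),(-.118,.009,.1)]:
    u=wproj(f,s,W(P)[0]); print(P,u.round(1)); cv2.circle(im,tuple(np.round(u).astype(int)),1,(255,0,255),-1)
b=cv2.cvtColor(im,cv2.COLOR_RGB2BGR)[150:450,180:433]; b=cv2.resize(b,(379,450))
cv2.imwrite("pics/m2.png",np.hstack([a,b]))
E
```

```text
t 14.95 tcp [0.5403 0.0342 0.2085] yaw_y 80.68 zax [ 0.  0. -1.] F [-0.9  0.3 -1.5] w 0.0275 gf 39.7 q [ 0.5   0.41 -0.86  1.86  0.35  1.04  0.91]
tcp box [-125.13  -78.81] None [-0.002 -0.004  0.005  0.001]
(-0.147, -0.065, 0.156) [334.8 230.8]
(-0.147, -0.095, 0.156) [280.1 230.7]
(-0.103, -0.065, 0.156) [332.7 302.3]
(-0.103, -0.095, 0.156) [281.9 302.1]
(-0.125, 0.053, 0.156) [517.1 265.7]
(-0.125, 0.058, 0.156) [523.3 265.5]
(-0.132, 0.009, 0.1) [429.8 229.2]
(-0.118, 0.009, 0.1) [427.9 247.3]
```

View pics/m2.png

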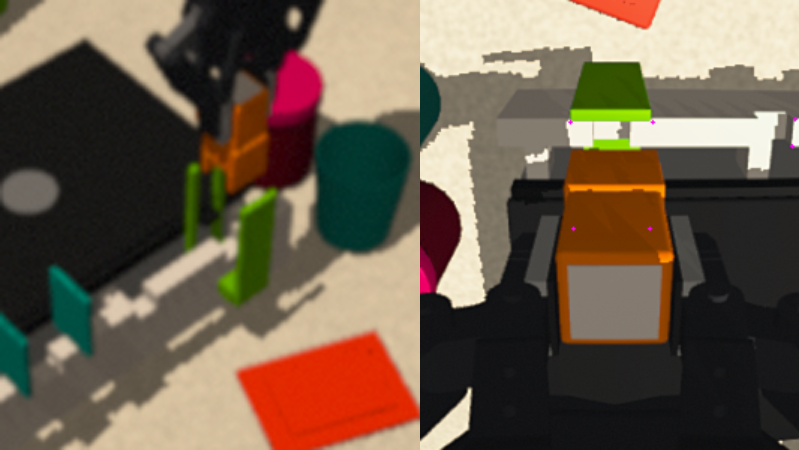

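The slide hangs over the lock notch. In the wrist crop its centre column is ~614, the guard's ~611 and the notch's ~612. I'll shift about 0.6 mm and lower it.

Request:
{"op": "play_rows", "data": {
  "commands": [
    [[1,0,-0.003,0.05,0],[1,0,-0.003,0.13,0],[1,0,-0.003,0.2,0],[1,0,-0.003,0.25,0],[1,0,-0.003,0.29,0],[1,0,-0.003,0.32,0],[1,0,-0.003,0.345,0],[1,0,-0.003,0.365,0],[1,0,-0.003,0.385,0],[1,0,-0.003,0.4,0],[1,0,-0.003,0.408,0],[1,0,-0.003,0.408,0]]
  ]
}}

```text
clock: 16.0
tcp_pos: [0.5404, 0.0331, 0.1274]
orientation: [0.257, 3.131, -0.001]
contact_force: [-0.9, 0.3, 1.5]
grip_width: 0.0274
gripper_force: 40.0
```

```bash
python3 - <<'E'
from h import *
st(); print(inbox(get_obs()["tcp_pos"]).round(2))
E
```

```text
t 16.0 tcp [0.5404 0.0331 0.1274] yaw_y 80.63 zax [ 0. -0. -1.] F [-0.9  0.3  1.5] w 0.0274 gf 40.0 q [ 0.45  0.51 -0.79  1.93  0.46  0.89  0.83]
[-124.79  -80.36]
```

Same height as at the grasp with almost no contact force, so it looks seated. Release and retreat.

Request:
{"op": "play_rows", "data": {
  "commands": [
    [[-0.1,0,0,0,0],[-0.1,0,0,0,0],[-0.1,0,0,0,0],[-0.1,0,0,0,0],[-0.1,0,0,-0.1,0],[-0.1,0,0,-0.25,0],[-0.1,0,0,-0.4,0],[-0.1,0,0,-0.55,0],[-0.1,0,0,-0.6,0],[-0.1,0,0,-0.6,0],[-0.1,0,0,-0.6,0],[-0.1,0,0,-0.6,0]]
  ]
}}

```text
clock: 17.0
tcp_pos: [0.5393, 0.0326, 0.2454]
orientation: [-0.257, -3.129, 0.001]
contact_force: [-0.6, -0.0, -0.1]
grip_width: 0.0471
gripper_force: 0.0
```

```bash
python3 - <<'E'
from meas import *
s=get_obs(); f=viewer.grab_frame("wrist"); g=viewer.grab_frame("side"); st()
a=cv2.resize(cv2.cvtColor(g["pixels"],cv2.COLOR_RGB2BGR)[150:300,260:400],(420,450),interpolation=cv2.INTER_CUBIC)
im=f["pixels"]
for P in [(-.139,-.066,.158),(-.139,-.094,.158),(-.111,-.066,.158),(-.111,-.094,.158),(-.0930,-.08,.116)]:
    u=wproj(f,s,W(P)[0]); cv2.circle(im,tuple(np.round(u).astype(int)),1,(255,0,255),-1)
b=cv2.cvtColor(im,cv2.COLOR_RGB2BGR)[180:330,245:372]; b=cv2.resize(b,(379,450),interpolation=cv2.INTER_CUBIC)
cv2.imwrite("pics/m3.png",np.hstack([a,b]))
E
```

```text
t 17.1 tcp [0.5393 0.0327 0.2453] yaw_y 80.63 zax [-0.003 -0.    -1.   ] F [ 0.5  0.4 -0.3] w 0.047 gf 0.0 q [ 0.53  0.37 -0.88  1.82  0.31  1.11  0.95]
```

View pics/m3.png

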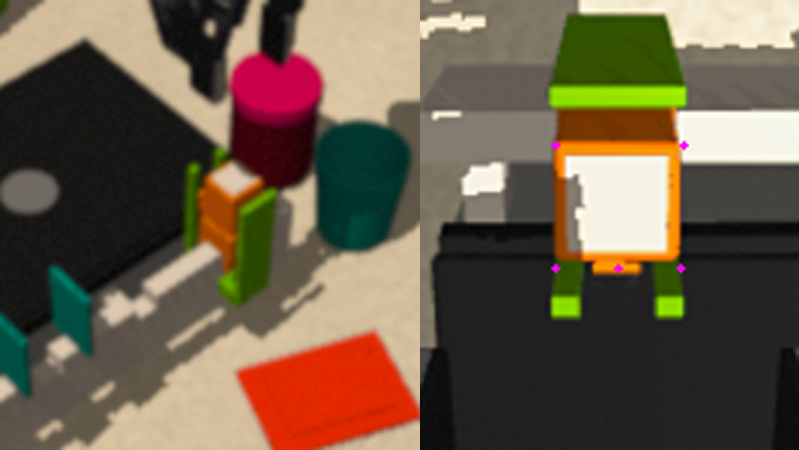

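The slide sits between the guards, its top at wrist crop (618,205). It is level with the guard tops, no larger than predicted for the seated height, and its nose is in the gap at (618,267). The arm is clear, so I'll hand in.

```bash
python3 -c "
from bench import r
print(r.hand_in())"
```

```text
the job is handed in; nothing more can be done
None
```

I shut the lid, moved the orange slide to the middle notch, and re-gripped it a quarter turn round. I then seated it in the lock notch with its nose over the lid. The job was handed in at about 17 s, and I was given no verdict.

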